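Gauge the depth of a drilled hole

ROBOT

A 6-joint arm with a two-finger parallel gripper is mounted at the origin on the work surface. World frame = base frame: x ahead of the robot, y to its left, z up, the work surface at z = 0. Lengths are in m, angles in rad, forces in N, time in s.
With the tool pointing down it reaches from about 0.425 to 1.125 m from the base axis. Payload 14.9 kg.
Tool frame: the origin (TCP) lies on the centre line of the jaws, within the pads' length; the fingertips stand 11 mm ahead of it and the grasp point (between the pads) lies 8 mm behind it; z points along the fingers, y is the direction in which the jaws open and shut (so a half turn about z gives the same grasp; the last joint's range is limited). The gripper opens to 91 mm and grips with 3 to 60 N. Pads are 32 mm wide; open, the fingers measure 118 mm over their backs; the gripper's body (76 mm by 178 mm) begins 60 mm behind the grasp point.
Start: joints at [1.27, 0.379, 1.734, -0, 1.028, -0.033], TCP at [0.185, 0.675, 0.225] pointing down, gripper open.
Joint ranges: [-2.77, 2.77], [-0.74, 2.19], [0, 2.66], [-1.06, 4.2], [0.31, 2.87], [-3.08, 3.08]. Speed limits (rad/s): [1.89, 1.89, 2.39, 3.14, 3.14, 3.14].

INTERFACE

Orientations are given as a rotation vector (axis times angle).
In Python, from cell import env, optics, look_for gives the robot as it stands.
- The arm moves only by the tool move_arm, never from a script. Its argument "deltas" is a list of rows, each an object of numbers: "x", "y", "z": the shift along the tool's x, y, z in units of 0.075 m (1.0 is 0.075 m); "wx", "wy", "wz": the turn, a rotation vector about the tool's x, y, z in units of 30 degrees (1.0 is 30 degrees). In form: [{"x": .., "y": .., "z": .., "wx": .., "wy": .., "wz": ..}, ...]. A call has 1 to 12 rows; each row shifts and turns the commanded pose from where the row before left it, along the tool's axes as they then stand; what a row does not reach is not made up. A row lasts 1/12 s, in which the tool goes at most 41.7 mm and 7.16 degrees, less where a joint would pass 70% of its speed; a pose out of reach is approached as far as the arm can. A call with a number of a shift or a turn outside -1 to 1 is refused whole. A call with a gripper value outside its range is refused whole. "gripper" is the closure in counts, from 0 (fully open) to 255 (shut), set as the call begins (left out, the last holds). The fingers move at their own pace and stop on an object; the grip force is fixed at half the most. Time passes only in rows, so rows that do not move let the fingers close. It gives the time, the measured TCP pose, the force and the opening at its end, in the units of the state.
- env.observe(): the state, without advancing time (a new reading comes with each control period).
- optics.read_camera(name): name is "scene" or "top" or "wrist"; returns a dict with "pixels" (400x640x3 uint8, blue, green, red), "range_z" (400x640 float32, m along the optical axis (not along the pixel's ray), 0 where there is no reading), "K" (3x3 intrinsics, pixels), "R" (3x3) and "t" (3): a world point X has camera coordinates R X + t. Camera axes: x right, y down, z forward; pixel columns grow to the right and rows downward; lengths in m; the calibration is good to about 2 mm. A picture is of the moment at which its call begins.
- env.close_job(): hands the job in, once; it reports no verdict.
Trained networks look in a picture, given as the dict that the camera call returned (one of the last four; its "shot" number tells which), for a name from the list of things; names that differ only in an ending like _2 or _b are one class to them, and where a whole thing is asked for, a point or a joint stands for the part that bears it (a point fixed in the world has none). Each returns a list of dicts, best first, with "p" (0 to 1); they miss things now and then, are a little off and sometimes report something else, mostly with a low value. They report only what shows in the picture. A call takes as long as a camera call. They do not tell look-alikes from the thing itself.
- look_for(picture, query): "position" ([column, row] in pixels, amid what is visible of it).
The state is a dict: "t": time; "qpos": joint angles; "dq": joint speeds; "joint_efforts": joint torques, N m; "eef_pos": TCP position; "tool_rot": TCP orientation; "force": force on the tool from outside, world axes, zero at the start; "moment": the same for the moment, N m; "grip_width": finger opening in m.
Only numpy, scipy, OpenCV 4.12 (cv2) and the standard library are available. Lean on these libraries where they do the work, as an engineer would, in place of code of your own. Each camera call takes 0.05 s, during which the arm holds its last target.

TASK

Take the depth gauge out of the wooden rack and push its rod, tip down, into the hole of the metal block in the vise until it bottoms out; the sprung balls in the hole drag on the rod, so it will not fall home by itself. Then slide the gauge's collar down the rod until it lies flat on the block's top face, and leave the gauge standing in the hole with the collar set. Work gently: feel your way down slowly, press firmly enough to be sure of the bottom, but do not force it, and leave the other things undisturbed.

Things in the scene. Friction and masses are not known exactly. Their poses are not given: they have to be found in the camera images.
- gauge_knob (a point): Depth gauge, loose, the only steel piece in the rack with a collar and a knob (which hole it stands in varies). This point lies on the axis of its dark knob (diameter 16, 72 to 99 mm above the tip), 93 mm above the tip, the place to grip; z runs up the rod. Just under the knob is a finger guard, a disc of diameter 24, 69 to 72 mm above the tip. Rod diameter 12, mass about 0.16 kg.
- gauge_tip (a point): Centre of the flat lower end of the gauge rod. The end is chamfered: 8.4 mm wide at the tip, 12 mm from 2.5 mm up. In the rack the tip stands 30 mm below the rack's top, 10 mm above the bench.
- collar_foot (a point): Centre of the lower face of the gauge's aluminium collar: a cylinder of diameter 44 and height 16 round the rod, below the finger guard. It slides along the rod against about 3 N of friction and stays where it is left. Starts 47 to 51 mm above the tip, so it is clear of the block when the rod bottoms. It can be pushed down by fingertips either side of the knob and guard.
- bore_mouth (a point): Centre of the mouth of the blind hole, in the block's top face; z up. Hole diameter 13.5, chamfer 1.5 mm. Depth not known beforehand, 26 to 43 mm. Three sprung steel balls 9 mm below the mouth squeeze the rod and drag on it with about 4 to 8 N all the way down. The bottom is flat and hard (top of a fixed plug, plug_c0, centre 4 mm lower): meet it at 10 mm/s or so, and stop well under 30 N.
- rack: Fixed wooden rack, 56 x 180 x 40 mm high, origin at the centre of its underside, long side along its y axis; three holes 14 mm wide, 30 mm deep, at y = -60, 0, +60 mm hold the gauge and the two pins upright.
- pin0: Plain steel dowel pin, diameter 12, 62 mm long, standing in the rack 32 mm above its top; origin at its lower end. Leave it alone.
- pin1: The other such plain dowel pin. Leave it alone.
- oil: White bottle with a red cap, diameter 44, 100 mm high, origin under its centre. Leave it alone.
- jar: Glass jar with a steel lid, diameter 54, 55 mm high, origin under its centre. Leave it alone.
- block: Aluminium block, 66 x 62 mm, with the hole in the middle of its top face, 85 mm above the bench; held in a grey vise that is fixed to the bench (one body, origin at the bench under the hole). The vise's jaws lie along x either side of the block in y (100 mm long, 114 mm over both), 12 mm lower than the block's face; its screw and handle point to -y.
Things that resemble listed ones, but are neither listed nor needed, are in the scene too. Leave any blue or yellow look-alike of the part that bears gauge_knob alone. Of the things that look like the block, take the one that is farthest from the robot's base at the start.

How it is judged:
By the outcome, as a careful person would: the job done as asked, in the order asked, and still so for the second after the job is handed in, with the robot touching nothing.
It also fails if it takes over 48 s, if anything falls off the work surface, if the arm or the gripper's body presses on something with over 40 N, if the wrist force passes 120 N, or if a joint passes its speed limit or range.

## Working session

There is one attempt and no reset: what is moved stays moved. The work goes in short steps, Python scripts to look and compute and a tool call to move; the robot and the scene stay as the last step left them, time stands still between calls to the robot, and variables do not carry over. Pictures are saved under pics/ and viewed, and the job is handed in when it is done.

Besides the shell and the picture viewer there is one more tool, called after ">>>" as name(argument=value, ...) on one line, values as JSON. move_arm: Moves the arm, as the interface text tells. Shifts and turns lie within -1 to 1; 1 stands for 0.075 m of shift or 30 degrees of turn. Its arguments: {"type":"object","properties":{"deltas":{"type":"array"},"gripper":{"type":"number"}},"required":["deltas"]}

```bash
ls; mkdir -p pics; cat > h.py <<'E'
import numpy as np, cv2
from cell import env, optics, look_for
def snap(n,fn):
    p=optics.read_camera(n); cv2.imwrite('pics/'+fn+'.png',p['pixels']); return p
def pt(p,u,v,z=None):
    K=p['K'];d=np.array([(u-K[0,2])/K[0,0],(v-K[1,2])/K[1,1],1.])
    z=p['range_z'][int(round(v)),int(round(u))] if z is None else z
    return p['R'].T@(d*z-p['t'])
def ray(p,u,v,h):
    K=p['K'];d=p['R'].T@np.array([(u-K[0,2])/K[0,0],(v-K[1,2])/K[1,1],1.])
    c=-p['R'].T@p['t']; return c+d*(h-c[2])/d[2]
def proj(p,X):
    c=p['R']@np.array(X)+p['t']; q=p['K']@c; return q[:2]/q[2]
E
python3 - <<'E'
from h import *
print(env.observe())
for n in ['scene','top']:
    p=snap(n,n+'0')
    print(n,p['shot'],-p['R'].T@p['t'])
    for q in ['gauge_knob','gauge_tip','collar_foot','bore_mouth','block','rack','pin0','oil','jar']:
        for r in look_for(p,q)[:4]:
            u,v=r['position']; print(q,round(r['p'],2),np.round([u,v]),np.round(pt(p,u,v),3))
E
```

```text
pics
{'t': 0.0, 'qpos': array([ 1.26965597e+00,  3.79419460e-01,  1.73478153e+00, -9.30996052e-06,
        1.02849225e+00, -3.33080748e-02]), 'dq': array([-1.69813552e-04, -7.10440688e-04,  8.79174258e-05,  1.59369903e-04,
       -7.90681227e-04,  1.20567834e-03]), 'joint_efforts': array([ 9.88702668e-04, -7.63726544e+01, -4.34373021e+01,  6.50548283e-02,
        4.24370449e-02, -1.00036350e-04]), 'eef_pos': array([0.18514767, 0.6746709 , 0.22428026]), 'tool_rot': array([-4.19422669e-01, -3.11329159e+00,  1.70666256e-03]), 'force': array([-0.20005896,  0.03580926,  0.03653777]), 'moment': array([-0.03069029,  0.03471395, -0.018968  ]), 'grip_width': 0.0907470051752968}
scene 1 [0.76527023 0.45181814 0.59276437]
gauge_knob 0.67 [376. 264.] [0.547 0.204 0.081]
gauge_knob 0.67 [417. 231.] [0.448 0.177 0.07 ]
gauge_knob 0.57 [326. 304.] [0.645 0.223 0.07 ]
gauge_tip 0.9 [327. 300.] [0.643 0.223 0.079]
gauge_tip 0.8 [377. 264.] [0.546 0.205 0.082]
gauge_tip 0.76 [420. 232.] [0.444 0.181 0.071]
collar_foot 0.89 [326. 307.] [0.645 0.224 0.063]
collar_foot 0.86 [376. 270.] [0.551 0.21  0.075
[... 795 characters left out ...]
 0.101]
gauge_tip 0.9 [229. 163.] [0.632 0.213 0.096]
gauge_tip 0.81 [239. 217.] [0.536 0.193 0.097]
gauge_tip 0.73 [254. 274.] [0.44  0.164 0.099]
gauge_tip 0.41 [464. 244.] [ 0.491 -0.205  0.083]
collar_foot 0.75 [235. 168.] [0.633 0.206 0.06 ]
collar_foot 0.74 [255. 281.] [0.428 0.166 0.061]
collar_foot 0.56 [240. 222.] [0.532 0.193 0.075]
bore_mouth 0.6 [350. 311.] [ 0.377 -0.     0.086]
bore_mouth 0.58 [465. 244.] [ 0.493 -0.207  0.084]
block 0.73 [349. 318.] [0.365 0.003 0.086]
block 0.64 [465. 245.] [ 0.491 -0.207  0.083]
rack 0.69 [251. 222.] [0.536 0.178 0.04 ]
pin0 0.45 [204. 226.] [0.528 0.263 0.04 ]
oil 0.67 [340. 129.] [0.704 0.015 0.074]
jar 0.65 [238. 109.] [0.749 0.206 0.053]
```

View pics/scene0.png

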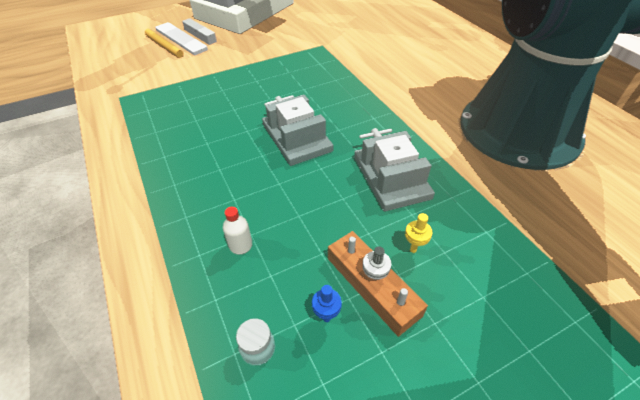

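View pics/top0.png

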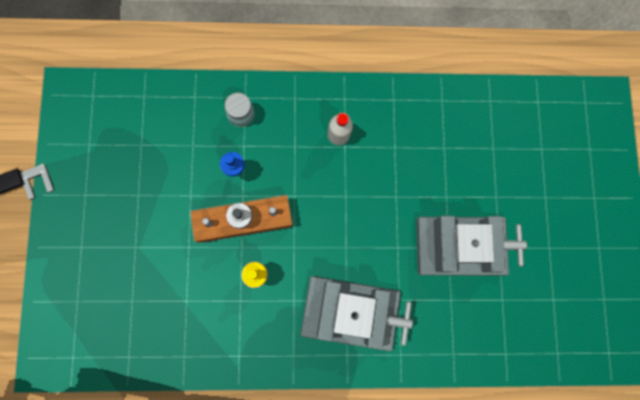

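```bash
python3 - <<'E'
import cv2
a=cv2.imread('pics/scene0.png')[190:340,280:460];cv2.imwrite('pics/crop0.png',cv2.resize(a,None,fx=4,fy=4,interpolation=2)[:600,:800])
E
```

```text
(no output)
```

View pics/crop0.png

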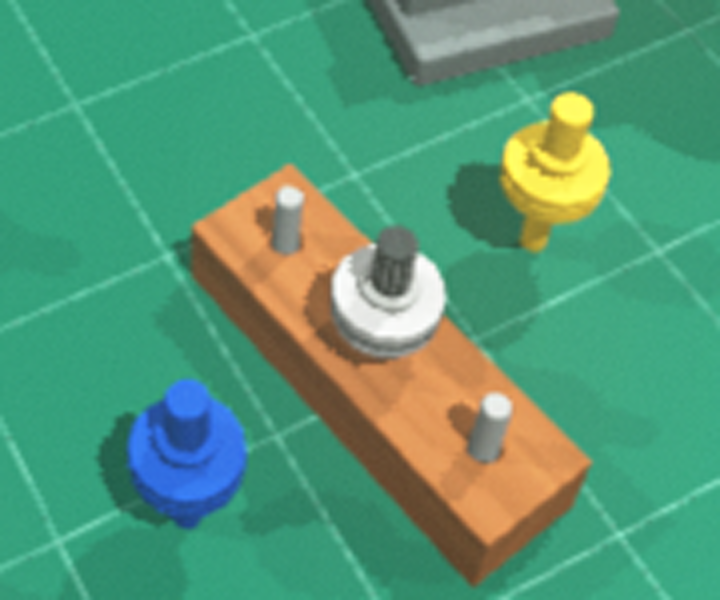

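Gauge candidates in the scene view are the steel one with the dark knob in the middle rack hole (377,262), a blue one (326,302) and a yellow one (418,230). I'm taking the steel one; the crop shows its collar, guard and dark knob. The two block candidates are at scene (294,108) and (396,148). The farther one is at (294,108), top (475,243), with r about 0.53 against 0.38.

```bash
python3 - <<'E'
from h import *
p=optics.read_camera('top'); s=optics.read_camera('scene')
def blob(p,u,v,r,thr,inv=True):
    g=cv2.cvtColor(p['pixels'],cv2.COLOR_BGR2GRAY)[v-r:v+r+1,u-r:u+r+1].astype(float)
    w=np.clip(thr-g,0,None); yy,xx=np.mgrid[-r:r+1,-r:r+1]
    return u+(w*xx).sum()/w.sum(), v+(w*yy).sum()/w.sum()
b=blob(p,475,243,7,150); print('bore top',b,ray(p,*b,0.085))
b=blob(s,294,108,6,150); print('bore scene',b,ray(s,*b,0.085))
for c,n,u,v in((p,'top',475,243),(s,'scene',294,108)):
    print(cv2.cvtColor(c['pixels'],cv2.COLOR_BGR2GRAY)[v-7:v+8,u-9:u+10])
print(ray(p,238,214,0.109), ray(s,378.5,250.5,0.109))
a=cv2.hconcat([cv2.resize(p['pixels'][185:245,185:300],None,fx=6,fy=6,interpolation=2)]);cv2.imwrite('pics/c1.png',a)
E
```

```text
bore top (np.float64(474.58777969018934), np.float64(242.71600688468158)) [ 0.49397044 -0.22295903  0.085     ]
bore scene (np.float64(296.0), np.float64(108.0)) [ 0.48964385 -0.21695046  0.085     ]
[[217 217 217 216 215 216 216 216 215 214 214 215 215 215 212 212 210 212
  215]
 [217 217 217 216 214 215 214 213 211 208 210 213 214 214 213 212 211 213
  214]
 [217 218 218 215 213 210 207 200 193 191 196 205 211 213 213 211 211 212
  215]
 [215 218 217 215 208 200 188 170 158 156 168 183 199 209 211 210 210 212
  213]
 [215 218 217 216 208 189 160 133 119 122 132 153 178 198 209 210 210 212
  214]
 [216 219 218 216 204 174 132 106 101 103 111 130 159 186 203 209 210 211
  215]
 [216 218 220 216 200 165 120 100 103 106 111 123 148 176 200 208 210 212
  215]
 [216 218 218 214 200 164 123 106 104 109 116 127 146 176 198 208 210 211
  214]
 [215 218 219 214 203 174 138 111 106 108 111 127 149 180 200 209 209 212
  214]
 [216 218 218 215 209 192 160 132 114 108 112 130 159 189 206 210 211 211
  213]
 [215 217 218 217 214 206 188 162 142 132 137 155 181 202 211 210 209 211
  213]
 [216 218
[... 901 characters left out ...]
246 244 230 185 175 174 152 147 186 236 246 246 247 246
  246]
 [246 246 246 246 246 246 238 207 192 178 160 179 225 244 247 247 247 247
  247]
 [246 246 246 246 246 247 246 242 242 241 243 242 246 248 247 247 246 246
  246]
 [247 246 246 247 247 246 246 247 248 248 248 248 247 247 246 246 246 246
  246]
 [246 246 246 246 246 246 247 247 248 247 246 247 246 246 246 246 246 246
  246]
 [247 246 247 246 247 247 247 246 246 247 246 246 246 246 246 247 247 248
  247]
 [248 247 247 247 246 246 246 246 246 246 246 246 247 247 247 248 248 243
  231]
 [248 247 246 246 246 245 246 246 247 247 247 247 248 245 238 230 206 181
  179]]
[0.54034623 0.19301552 0.109     ] [0.54343995 0.19965228 0.109     ]
```

View pics/c1.png

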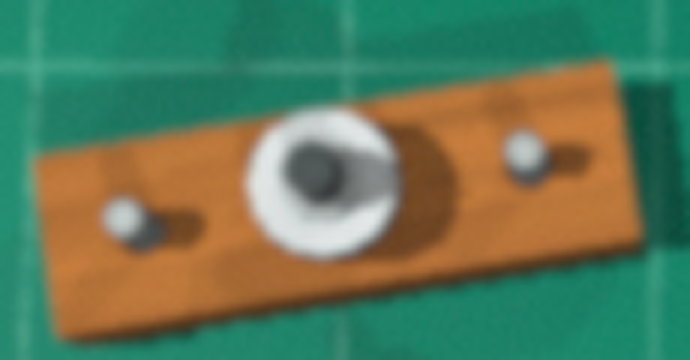

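>>> move_arm(deltas=[{"wz": -0.171},{"wz": -0.171},{"wz": -0.171},{"x": -0.237,"y": -0.32},{"x": -0.237,"y": -0.32},{"x": -0.237,"y": -0.32},{"x": -0.237,"y": -0.32},{"x": -0.237,"y": -0.32},{"x": -0.237,"y": -0.32},{"x": -0.237,"y": -0.32},{"x": -0.237,"y": -0.32}], gripper=60)

```text
invalid input
```

>>> move_arm(deltas=[{"x": -0.237,"y": -0.32},{"x": -0.237,"y": -0.32},{"x": -0.237,"y": -0.32},{"x": -0.237,"y": -0.32},{"x": -0.237,"y": -0.32},{"x": -0.237,"y": -0.32},{"x": -0.237,"y": -0.32},{"x": -0.237,"y": -0.32},{"x": -0.237,"y": -0.32},{"x": -0.237,"y": -0.32},{},{}])

```text
invalid input
```

```bash
python3 - <<'E'
from h import *
o=env.observe();print(o['t'],o['eef_pos'],o['tool_rot'],o['grip_width'])
p=snap('wrist','w1');print(-p['R'].T@p['t'],p['R'])
for q in ['gauge_knob','collar_foot','rack']:
    for r in look_for(p,q)[:3]: print(q,r)
print(proj(p,[.541,.195,.109]))
E
```

```text
1.1 [0.1852232  0.67505723 0.22491407] [-4.19413547e-01 -3.11345447e+00  1.13591017e-05] 0.09107824457903073
[0.10631543 0.69636859 0.38405764] [[ 2.65112226e-01  9.64217552e-01 -1.37217543e-04]
 [ 9.23015439e-01 -2.53742518e-01  2.89235601e-01]
 [ 2.78851226e-01 -7.68065481e-02 -9.57257932e-01]]
[ 12.6716791  573.14721592]
```

View pics/w1.png

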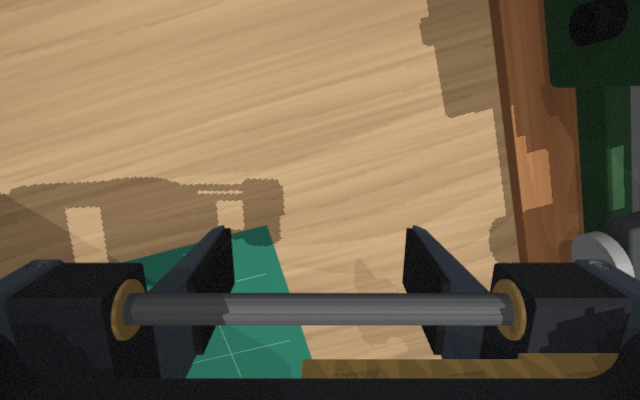

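The picture from the unmoved arm shows only bench and fingers. The moves were refused, probably because each row needs every key.

>>> move_arm(deltas=[{"x": 0,"y": 0,"z": 0,"wx": 0,"wy": 0,"wz": -0.171},{"x": 0,"y": 0,"z": 0,"wx": 0,"wy": 0,"wz": -0.171},{"x": 0,"y": 0,"z": 0,"wx": 0,"wy": 0,"wz": -0.171},{"x": -0.237,"y": -0.32,"z": 0,"wx": 0,"wy": 0,"wz": 0},{"x": -0.237,"y": -0.32,"z": 0,"wx": 0,"wy": 0,"wz": 0},{"x": -0.237,"y": -0.32,"z": 0,"wx": 0,"wy": 0,"wz": 0},{"x": -0.237,"y": -0.32,"z": 0,"wx": 0,"wy": 0,"wz": 0},{"x": -0.237,"y": -0.32,"z": 0,"wx": 0,"wy": 0,"wz": 0},{"x": -0.237,"y": -0.32,"z": 0,"wx": 0,"wy": 0,"wz": 0},{"x": -0.237,"y": -0.32,"z": 0,"wx": 0,"wy": 0,"wz": 0},{"x": -0.237,"y": -0.32,"z": 0,"wx": 0,"wy": 0,"wz": 0},{"x": -0.237,"y": -0.32,"z": 0,"wx": 0,"wy": 0,"wz": 0}], gripper=60)

```text
t: 2.3
eef_pos: [0.3461, 0.458, 0.2251]
tool_rot: [-0.001, 3.141, 0.0]
force: [0.2, -0.1, 0.2]
grip_width: 0.0699
```

>>> move_arm(deltas=[{"x": -0.237,"y": -0.32,"z": 0,"wx": 0,"wy": 0,"wz": 0},{"x": -0.237,"y": -0.32,"z": 0,"wx": 0,"wy": 0,"wz": 0},{"x": -0.237,"y": -0.32,"z": 0,"wx": 0,"wy": 0,"wz": 0},{"x": -0.237,"y": -0.32,"z": 0,"wx": 0,"wy": 0,"wz": 0},{"x": -0.237,"y": -0.32,"z": 0,"wx": 0,"wy": 0,"wz": 0},{"x": -0.237,"y": -0.32,"z": 0,"wx": 0,"wy": 0,"wz": 0},{"x": -0.237,"y": -0.32,"z": 0,"wx": 0,"wy": 0,"wz": 0},{"x": -0.237,"y": -0.32,"z": 0,"wx": 0,"wy": 0,"wz": 0},{"x": -0.237,"y": -0.32,"z": 0,"wx": 0,"wy": 0,"wz": 0},{"x": -0.237,"y": -0.32,"z": 0,"wx": 0,"wy": 0,"wz": 0},{"x": -0.237,"y": -0.32,"z": 0,"wx": 0,"wy": 0,"wz": 0},{"x": 0,"y": 0,"z": 0,"wx": 0,"wy": 0,"wz": 0}], gripper=60)

```text
t: 3.3
eef_pos: [0.5436, 0.1923, 0.2252]
tool_rot: [0.003, 3.14, -0.0]
force: [-1.0, 0.1, -0.2]
grip_width: 0.0699
```

```bash
python3 - <<'E'
from h import *
o=env.observe();print(o['t'],o['eef_pos'],o['tool_rot'],o['grip_width'])
p=snap('wrist','w2');print(-p['R'].T@p['t'],p['R'])
for q in ['gauge_knob','collar_foot']:
    for r in look_for(p,q)[:3]: print(q,r)
print(proj(p,[.541,.195,.109]))
E
```

```text
3.3 [0.54356237 0.19232108 0.22523945] [ 2.55797458e-03  3.14037642e+00 -3.78441363e-04] 0.06990549916157898
[0.46151012 0.19203125 0.38425234] [[ 2.12471276e-03  9.99997695e-01 -3.08359399e-04]
 [ 9.56921253e-01 -1.94365788e-03  2.90341072e-01]
 [ 2.90339803e-01 -9.11967044e-04 -9.56923177e-01]]
gauge_knob {'position': [341.1, 271.3], 'p': 0.75}
gauge_knob {'position': [293.6, 65.8], 'p': 0.6}
gauge_knob {'position': [324.9, 187.0], 'p': 0.56}
collar_foot {'position': [304.9, 65.1], 'p': 0.87}
collar_foot {'position': [335.6, 271.5], 'p': 0.72}
[322.05727318 196.00415391]
```

View pics/w2.png

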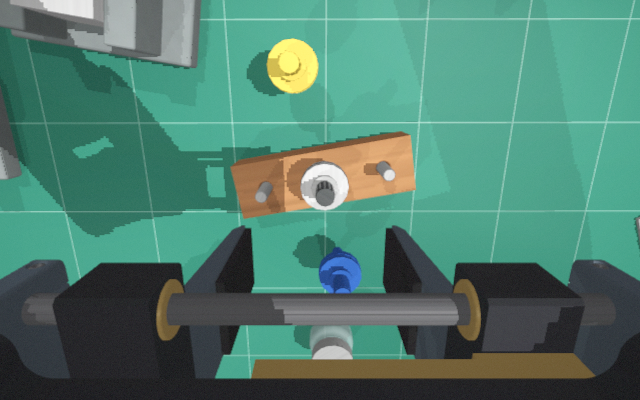

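```bash
python3 - <<'E'
from h import *
p=optics.read_camera('wrist')
def cloud(p,u0,u1,v0,v1):
    vv,uu=np.mgrid[v0:v1,u0:u1];z=p['range_z'][v0:v1,u0:u1].ravel();K=p['K']
    c=np.stack([(uu.ravel()-K[0,2])/K[0,0]*z,(vv.ravel()-K[1,2])/K[1,1]*z,z],1)
    return (c-p['t'])@p['R'],uu.ravel(),vv.ravel()
X,u,v=cloud(p,290,360,150,225)
for lo,hi in((.1,.13),(.055,.085),(.07,.08)):
    m=(X[:,2]>lo)&(X[:,2]<hi)
    print(lo,m.sum(),X[m].min(0),X[m].max(0),np.median(X[m],0))
m=X[:,2]>.1035
P=X[m]; print(np.median(P[:,2]),P.mean(0),(P.max(0)+P.min(0))/2, u[m].mean(),v[m].mean(), ray(p,u[m].mean(),v[m].mean(),.109))
# dark blob
g=cv2.cvtColor(p['pixels'],cv2.COLOR_BGR2GRAY)
cv2.imwrite('pics/c2.png',cv2.resize(p['pixels'][155:220,285:365],None,fx=9,fy=9,interpolation=2))
for w in ['jar','block']: pass
E
```

```text
0.1 317 [0.53379371 0.18971534 0.10064214] [0.54998801 0.20564392 0.11016586] [0.54092749 0.19720658 0.10805493]
0.055 1444 [0.52011467 0.1761874  0.06031403] [0.56333416 0.21967126 0.08473941] [0.53556091 0.19738584 0.0759845 ]
0.07 1139 [0.52018887 0.17641782 0.070085  ] [0.56333416 0.21934032 0.07994202] [0.53643713 0.19738076 0.07590492]
0.10818053716584035 [0.53599039 0.19737925 0.12608355] [0.50457643 0.19762389 0.24386635] 321.4639498432602 198.4639498432602 [0.540244   0.19754788 0.109     ]
```

View pics/c2.png

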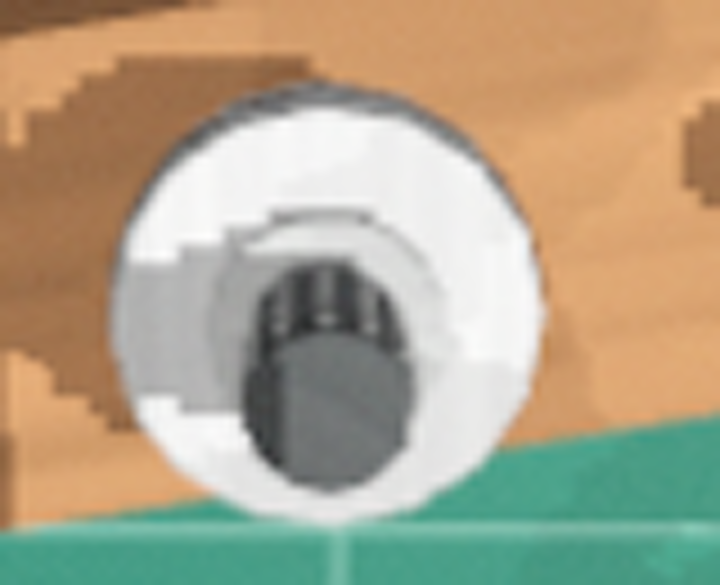

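```bash
python3 -c "
from h import *
o=env.observe();print(o['t'],o['eef_pos'],o['tool_rot'],o['force'])"
```

```text
3.5 [0.54070159 0.19574304 0.22485957] [ 1.47642542e-03 -3.14133260e+00 -1.04184318e-04] [-0.75678784  1.05921968  0.01973103]
```

>>> move_arm(deltas=[{"x": -0.015,"y": 0.027,"z": 0.2,"wx": 0,"wy": 0,"wz": 0},{"x": 0,"y": 0,"z": 0.25,"wx": 0,"wy": 0,"wz": 0},{"x": 0,"y": 0,"z": 0.25,"wx": 0,"wy": 0,"wz": 0},{"x": 0,"y": 0,"z": 0.25,"wx": 0,"wy": 0,"wz": 0},{"x": 0,"y": 0,"z": 0.25,"wx": 0,"wy": 0,"wz": 0},{"x": 0,"y": 0,"z": 0.2,"wx": 0,"wy": 0,"wz": 0},{"x": 0,"y": 0,"z": 0.15,"wx": 0,"wy": 0,"wz": 0},{"x": 0,"y": 0,"z": 0.1,"wx": 0,"wy": 0,"wz": 0},{"x": 0,"y": 0,"z": 0.08,"wx": 0,"wy": 0,"wz": 0},{"x": 0,"y": 0,"z": 0,"wx": 0,"wy": 0,"wz": 0},{"x": 0,"y": 0,"z": 0,"wx": 0,"wy": 0,"wz": 0}], gripper=60)

```text
t: 4.42
eef_pos: [0.5424, 0.1976, 0.0955]
tool_rot: [-0.002, 3.141, 0.0]
force: [0.1, -0.4, 0.6]
grip_width: 0.0696
```

```bash
python3 -c "
from h import *
p=snap('wrist','w3')
o=env.observe();print(o['t'],o['eef_pos'],o['tool_rot'],o['force'])"
```

```text
4.4667 [0.54258207 0.19759189 0.09579168] [-1.42137069e-03  3.14084785e+00  4.01451565e-04] [-0.43244148 -0.41852301 -0.07435068]
```

View pics/w3.png

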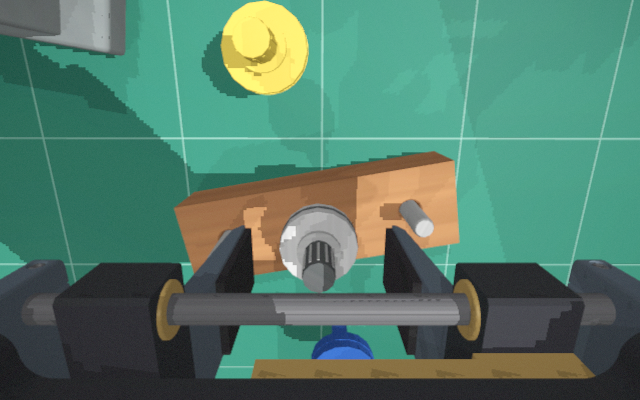

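The knob (319,275) sits midway between the fingers (edges 250 and 387), so I'm closing.

>>> move_arm(deltas=[{"x": 0,"y": 0,"z": 0,"wx": 0,"wy": 0,"wz": 0},{"x": 0,"y": 0,"z": 0,"wx": 0,"wy": 0,"wz": 0},{"x": 0,"y": 0,"z": 0,"wx": 0,"wy": 0,"wz": 0},{"x": 0,"y": 0,"z": 0,"wx": 0,"wy": 0,"wz": 0},{"x": 0,"y": 0,"z": 0,"wx": 0,"wy": 0,"wz": 0},{"x": 0,"y": 0,"z": 0,"wx": 0,"wy": 0,"wz": 0},{"x": 0,"y": 0,"z": 0,"wx": 0,"wy": 0,"wz": 0},{"x": 0,"y": 0,"z": 0,"wx": 0,"wy": 0,"wz": 0}], gripper=255)

```text
t: 5.13
eef_pos: [0.5422, 0.1974, 0.0952]
tool_rot: [0.001, -3.142, 0.0]
force: [-0.2, 0.7, -0.1]
grip_width: 0.0191
```

>>> move_arm(deltas=[{"x": 0,"y": 0,"z": 0,"wx": 0,"wy": 0,"wz": 0},{"x": 0,"y": 0,"z": 0,"wx": 0,"wy": 0,"wz": 0},{"x": 0,"y": 0,"z": 0,"wx": 0,"wy": 0,"wz": 0},{"x": 0,"y": 0,"z": -0.08,"wx": 0,"wy": 0,"wz": 0},{"x": 0,"y": 0,"z": -0.12,"wx": 0,"wy": 0,"wz": 0},{"x": 0,"y": 0,"z": -0.15,"wx": 0,"wy": 0,"wz": 0},{"x": 0,"y": 0,"z": -0.2,"wx": 0,"wy": 0,"wz": 0},{"x": 0,"y": 0,"z": -0.2,"wx": 0,"wy": 0,"wz": 0},{"x": 0,"y": 0,"z": -0.25,"wx": 0,"wy": 0,"wz": 0},{"x": 0,"y": 0,"z": -0.25,"wx": 0,"wy": 0,"wz": 0},{"x": 0,"y": 0,"z": -0.25,"wx": 0,"wy": 0,"wz": 0},{"x": 0,"y": 0,"z": -0.2,"wx": 0,"wy": 0,"wz": 0}], gripper=255)

```text
t: 6.13
eef_pos: [0.5425, 0.1975, 0.2254]
tool_rot: [-0.001, 3.14, 0.001]
force: [0.1, 0.9, -1.3]
grip_width: 0.015
```

```bash
python3 -c "
from h import *
p=snap('wrist','w4'); s=snap('scene','s4')
o=env.observe();print(o['t'],o['eef_pos'],o['tool_rot'],o['force'],o['grip_width'])"
```

```text
6.2333 [0.54359289 0.19781172 0.22618955] [-1.33912347e-03  3.13684215e+00  2.33556677e-03] [-1.00437272 -0.17224319 -2.40800719] 0.015146245161754947
```

View pics/w4.png

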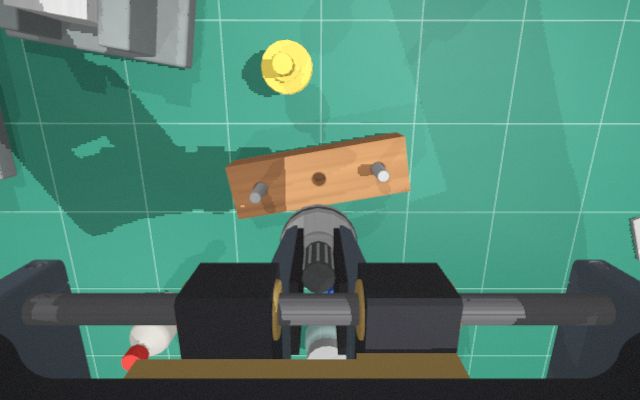

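View pics/s4.png

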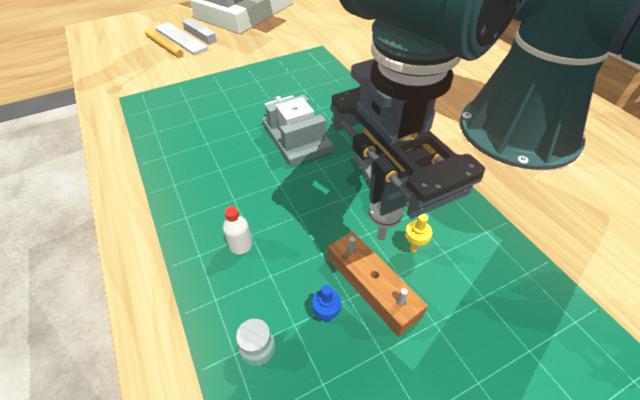

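The gauge is held by the knob and upright, and the rack hole at (318,179) in the wrist view is empty. I'm carrying it to the far block now.

>>> move_arm(deltas=[{"x": 0.02,"y": -0.15,"z": 0,"wx": 0,"wy": 0,"wz": 0},{"x": 0.038,"y": -0.31,"z": 0,"wx": 0,"wy": 0,"wz": 0},{"x": 0.038,"y": -0.31,"z": 0,"wx": 0,"wy": 0,"wz": 0},{"x": 0.038,"y": -0.31,"z": 0,"wx": 0,"wy": 0,"wz": 0},{"x": 0.038,"y": -0.31,"z": 0,"wx": 0,"wy": 0,"wz": 0},{"x": 0.038,"y": -0.31,"z": 0,"wx": 0,"wy": 0,"wz": 0},{"x": 0.038,"y": -0.31,"z": 0,"wx": 0,"wy": 0,"wz": 0},{"x": 0.038,"y": -0.31,"z": 0,"wx": 0,"wy": 0,"wz": 0},{"x": 0.038,"y": -0.31,"z": 0,"wx": 0,"wy": 0,"wz": 0},{"x": 0.038,"y": -0.31,"z": 0,"wx": 0,"wy": 0,"wz": 0},{"x": 0.038,"y": -0.31,"z": 0,"wx": 0,"wy": 0,"wz": 0},{"x": 0.038,"y": -0.31,"z": 0,"wx": 0,"wy": 0,"wz": 0}], gripper=255)

```text
t: 7.23
eef_pos: [0.5083, -0.0711, 0.2217]
tool_rot: [0.001, -3.14, -0.0]
force: [1.2, -0.4, -2.7]
grip_width: 0.015
```

>>> move_arm(deltas=[{"x": 0.038,"y": -0.31,"z": 0,"wx": 0,"wy": 0,"wz": 0},{"x": 0.038,"y": -0.31,"z": 0,"wx": 0,"wy": 0,"wz": 0},{"x": 0.038,"y": -0.31,"z": 0,"wx": 0,"wy": 0,"wz": 0},{"x": 0.038,"y": -0.31,"z": 0,"wx": 0,"wy": 0,"wz": 0},{"x": 0.038,"y": -0.31,"z": 0,"wx": 0,"wy": 0,"wz": 0},{"x": 0.038,"y": -0.31,"z": 0,"wx": 0,"wy": 0,"wz": 0},{"x": 0.02,"y": -0.15,"z": 0,"wx": 0,"wy": 0,"wz": 0},{"x": 0,"y": 0,"z": 0,"wx": 0,"wy": 0,"wz": 0},{"x": 0,"y": 0,"z": 0,"wx": 0,"wy": 0,"wz": 0},{"x": 0,"y": 0,"z": 0,"wx": 0,"wy": 0,"wz": 0}], gripper=255)

```text
t: 8.07
eef_pos: [0.4908, -0.2197, 0.2222]
tool_rot: [0.001, -3.141, -0.001]
force: [0.2, -0.2, -1.1]
grip_width: 0.0151
```

```bash
python3 - <<'E'
from h import *
o=env.observe();print(o['t'],o['eef_pos'],o['tool_rot'],o['force'],o['grip_width'])
p=snap('wrist','w5');np.save('w5.npy',p,allow_pickle=True)
o=env.observe();print(o['t'],o['eef_pos'],o['tool_rot'])
E
```

```text
8.0667 [ 0.49076209 -0.21969405  0.22220761] [ 1.36395829e-03 -3.14082744e+00 -8.64263948e-04] [ 0.17641551 -0.22617671 -1.1122759 ] 0.015066304161674001
8.1167 [ 0.4909487  -0.21954723  0.22234715] [ 2.26298871e-03 -3.14104777e+00 -6.32384440e-04]
```

View pics/w5.png

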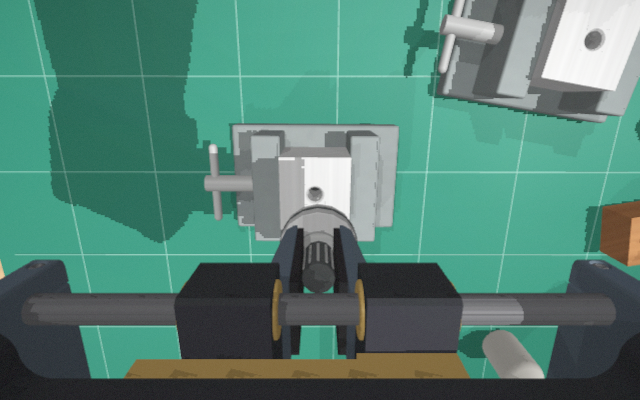

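```bash
cat >> h.py <<'E'
def hole(p,u0,u1,v0,v1,h=0.085):
    g=cv2.cvtColor(p['pixels'],cv2.COLOR_BGR2GRAY)[v0:v1,u0:u1]
    g=cv2.resize(g,None,fx=8,fy=8,interpolation=cv2.INTER_CUBIC)
    _,b=cv2.threshold(g,0,255,cv2.THRESH_BINARY_INV+cv2.THRESH_OTSU)
    out=[]
    for c in cv2.findContours(b,cv2.RETR_EXTERNAL,cv2.CHAIN_APPROX_NONE)[0]:
        if cv2.contourArea(c)>1500:
            hc=cv2.convexHull(c);(a,bb),s,_=cv2.fitEllipse(hc); u,v=(a+.5)/8-.5+u0,(bb+.5)/8-.5+v0
            out.append((u,v,np.array(s)/8,ray(p,u,v,h)))
    return out,b
E
python3 - <<'E'
from h import *
p=np.load('w5.npy',allow_pickle=True).item()
o,b=hole(p,305,327,182,204)
for r in o: print(r)
print('block z',[pt(p,u,v) for u,v in((330,185),(340,170),(300,190))])
cv2.imwrite('pics/c5.png',cv2.resize(p['pixels'][150:300,260:380],None,fx=4,fy=4,interpolation=2))
vv,uu=np.mgrid[205:245,270:365];z=p['range_z'][205:245,270:365].ravel();K=p['K']
X=(np.stack([(uu.ravel()-K[0,2])/K[0,0]*z,(vv.ravel()-K[1,2])/K[1,1]*z,z],1)-p['t'])@p['R']
m=(X[:,2]>.15)&(X[:,2]<.215)
print('collar',X[m].min(0),X[m].max(0),np.percentile(X[m][:,2],[5,50,95]))
E
```

```text
(314.62682342529297, 193.5652256011963, array([14.80799198, 15.25592327]), array([ 0.49176975, -0.22320162,  0.085     ]))
block z [array([ 0.48432741, -0.20976163,  0.08382275]), array([ 0.47087713, -0.20130324,  0.08436168]), array([ 0.48872986, -0.23601401,  0.08428556])]
collar [ 0.46827287 -0.24201347  0.18667318] [ 0.48903861 -0.19802905  0.21479831] [0.19140837 0.20282973 0.21125705]
```

View pics/c5.png

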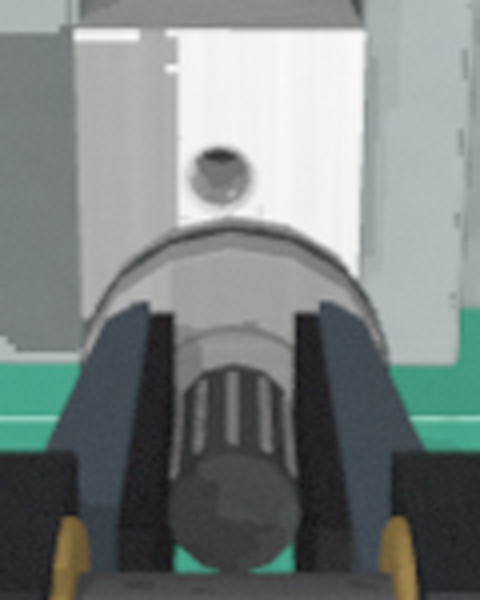

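>>> move_arm(deltas=[{"x": -0.01,"y": -0.022,"z": 0.08,"wx": 0,"wy": 0,"wz": 0},{"x": -0.01,"y": -0.021,"z": 0.1,"wx": 0,"wy": 0,"wz": 0},{"x": 0,"y": 0,"z": 0.1,"wx": 0,"wy": 0,"wz": 0},{"x": 0,"y": 0,"z": 0.08,"wx": 0,"wy": 0,"wz": 0},{"x": 0,"y": 0,"z": 0.04,"wx": 0,"wy": 0,"wz": 0},{"x": 0,"y": 0,"z": 0,"wx": 0,"wy": 0,"wz": 0},{"x": 0,"y": 0,"z": 0,"wx": 0,"wy": 0,"wz": 0}], gripper=255)

```text
t: 8.7
eef_pos: [0.4926, -0.2236, 0.1925]
tool_rot: [0.001, -3.141, -0.0]
force: [1.0, -0.1, -2.5]
grip_width: 0.0149
```

```bash
python3 - <<'E'
from h import *
p=snap('wrist','w6');np.save('w6.npy',p,allow_pickle=True)
s=snap('scene','s6')
o=env.observe();print(o['t'],o['eef_pos'],o['tool_rot'],o['force'])
K=p['K'];print(K[0,0])
vv,uu=np.mgrid[180:245,260:375];z=p['range_z'][180:245,260:375].ravel()
X=(np.stack([(uu.ravel()-K[0,2])/K[0,0]*z,(vv.ravel()-K[1,2])/K[1,1]*z,z],1)-p['t'])@p['R']
m=(X[:,2]>.145)&(X[:,2]<.185)
print('collar',X[m].min(0),X[m].max(0),np.percentile(X[m][:,2],[5,50,95]))
print('hole exp',proj(p,[.4918,-.2232,.085]))
cv2.imwrite('pics/c6.png',cv2.hconcat([cv2.resize(p['pixels'][150:250,260:380],None,fx=3.3,fy=3.3,interpolation=2),cv2.resize(s['pixels'][60:160,235:355],None,fx=3.3,fy=3.3,interpolation=2)]))
E
```

```text
8.8 [ 0.49282317 -0.22375798  0.19296678] [-1.27265229e-03  3.14120090e+00 -3.97568796e-04] [-0.55471097 -0.66630786 -2.25306089]
350.96189990664874
collar [ 0.47019056 -0.24582759  0.15792112] [ 0.49095568 -0.20163839  0.1849779 ] [0.16148489 0.17308261 0.18149479]
hole exp [319.19386676 201.42663454]
```

View pics/c6.png

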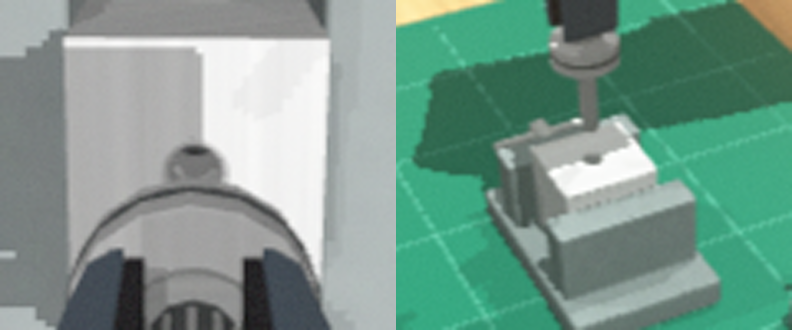

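>>> move_arm(deltas=[{"x": 0.005,"y": 0.007,"z": 0.07,"wx": 0,"wy": 0,"wz": 0},{"x": 0,"y": 0,"z": 0.07,"wx": 0,"wy": 0,"wz": 0},{"x": 0,"y": 0,"z": 0.06,"wx": 0,"wy": 0,"wz": 0},{"x": 0,"y": 0,"z": 0.04,"wx": 0,"wy": 0,"wz": 0},{"x": 0,"y": 0,"z": 0.02,"wx": 0,"wy": 0,"wz": 0},{"x": 0,"y": 0,"z": 0.015,"wx": 0,"wy": 0,"wz": 0},{"x": 0,"y": 0,"z": 0.015,"wx": 0,"wy": 0,"wz": 0},{"x": 0,"y": 0,"z": 0.015,"wx": 0,"wy": 0,"wz": 0},{"x": 0,"y": 0,"z": 0.015,"wx": 0,"wy": 0,"wz": 0}], gripper=255)

```text
t: 9.55
eef_pos: [0.4924, -0.2232, 0.1687]
tool_rot: [-0.001, 3.141, -0.0]
force: [0.3, 0.1, -1.6]
grip_width: 0.015
```

>>> move_arm(deltas=[{"x": 0,"y": 0,"z": 0.015,"wx": 0,"wy": 0,"wz": 0},{"x": 0,"y": 0,"z": 0.015,"wx": 0,"wy": 0,"wz": 0},{"x": 0,"y": 0,"z": 0.015,"wx": 0,"wy": 0,"wz": 0},{"x": 0,"y": 0,"z": 0.015,"wx": 0,"wy": 0,"wz": 0},{"x": 0,"y": 0,"z": 0.012,"wx": 0,"wy": 0,"wz": 0},{"x": 0,"y": 0,"z": 0.012,"wx": 0,"wy": 0,"wz": 0}], gripper=255)

```text
t: 10.05
eef_pos: [0.4923, -0.2231, 0.1623]
tool_rot: [0.001, -3.142, -0.0]
force: [0.9, 0.8, -0.7]
grip_width: 0.0151
```

>>> move_arm(deltas=[{"x": 0,"y": 0,"z": 0.012,"wx": 0,"wy": 0,"wz": 0},{"x": 0,"y": 0,"z": 0.012,"wx": 0,"wy": 0,"wz": 0},{"x": 0,"y": 0,"z": 0.012,"wx": 0,"wy": 0,"wz": 0},{"x": 0,"y": 0,"z": 0.012,"wx": 0,"wy": 0,"wz": 0},{"x": 0,"y": 0,"z": 0.012,"wx": 0,"wy": 0,"wz": 0},{"x": 0,"y": 0,"z": 0.012,"wx": 0,"wy": 0,"wz": 0}], gripper=255)

```text
t: 10.55
eef_pos: [0.4924, -0.2232, 0.1571]
tool_rot: [-0.001, 3.141, -0.0]
force: [-0.9, 0.4, 2.7]
grip_width: 0.0149
```

>>> move_arm(deltas=[{"x": 0,"y": 0,"z": 0.012,"wx": 0,"wy": 0,"wz": 0},{"x": 0,"y": 0,"z": 0.012,"wx": 0,"wy": 0,"wz": 0},{"x": 0,"y": 0,"z": 0.012,"wx": 0,"wy": 0,"wz": 0},{"x": 0,"y": 0,"z": 0.012,"wx": 0,"wy": 0,"wz": 0},{"x": 0,"y": 0,"z": 0.012,"wx": 0,"wy": 0,"wz": 0},{"x": 0,"y": 0,"z": 0.012,"wx": 0,"wy": 0,"wz": 0},{"x": 0,"y": 0,"z": 0.012,"wx": 0,"wy": 0,"wz": 0},{"x": 0,"y": 0,"z": 0.012,"wx": 0,"wy": 0,"wz": 0},{"x": 0,"y": 0,"z": 0.012,"wx": 0,"wy": 0,"wz": 0},{"x": 0,"y": 0,"z": 0.012,"wx": 0,"wy": 0,"wz": 0}], gripper=255)

```text
t: 11.38
eef_pos: [0.4923, -0.2231, 0.1479]
tool_rot: [-0.001, 3.141, -0.0]
force: [0.7, -0.2, 3.0]
grip_width: 0.015
```

>>> move_arm(deltas=[{"x": 0,"y": 0,"z": 0.01,"wx": 0,"wy": 0,"wz": 0},{"x": 0,"y": 0,"z": 0.01,"wx": 0,"wy": 0,"wz": 0},{"x": 0,"y": 0,"z": 0.01,"wx": 0,"wy": 0,"wz": 0},{"x": 0,"y": 0,"z": 0.01,"wx": 0,"wy": 0,"wz": 0}], gripper=255)

```text
t: 11.72
eef_pos: [0.4923, -0.2231, 0.1449]
tool_rot: [-0.001, 3.142, -0.0]
force: [0.8, -0.8, 2.1]
grip_width: 0.0153
```

>>> move_arm(deltas=[{"x": 0,"y": 0,"z": 0.01,"wx": 0,"wy": 0,"wz": 0},{"x": 0,"y": 0,"z": 0.01,"wx": 0,"wy": 0,"wz": 0}], gripper=255)

```text
t: 11.88
eef_pos: [0.4923, -0.2231, 0.1434]
tool_rot: [0.001, -3.142, 0.0]
force: [-0.3, 1.2, 1.8]
grip_width: 0.0152
```

>>> move_arm(deltas=[{"x": 0,"y": 0,"z": 0.01,"wx": 0,"wy": 0,"wz": 0},{"x": 0,"y": 0,"z": 0.01,"wx": 0,"wy": 0,"wz": 0},{"x": 0,"y": 0,"z": 0.01,"wx": 0,"wy": 0,"wz": 0}], gripper=255)

```text
t: 12.13
eef_pos: [0.4923, -0.2231, 0.1412]
tool_rot: [0.001, -3.142, 0.0]
force: [1.0, 0.4, 1.0]
grip_width: 0.0155
```

>>> move_arm(deltas=[{"x": 0,"y": 0,"z": 0.01,"wx": 0,"wy": 0,"wz": 0},{"x": 0,"y": 0,"z": 0.01,"wx": 0,"wy": 0,"wz": 0},{"x": 0,"y": 0,"z": 0.01,"wx": 0,"wy": 0,"wz": 0}], gripper=255)

```text
t: 12.38
eef_pos: [0.4923, -0.2231, 0.1389]
tool_rot: [0.001, -3.142, 0.0]
force: [0.6, 0.0, 2.6]
grip_width: 0.0155
```

```bash
python3 - <<'E'
from h import *
p=snap('wrist','w7');s=snap('scene','s7')
print(env.observe()['force'],env.observe()['eef_pos'])
cv2.imwrite('pics/c7.png',cv2.hconcat([cv2.resize(p['pixels'][150:300,260:380],None,fx=3.3,fy=3.3,interpolation=2),cv2.resize(s['pixels'][40:190,235:355],None,fx=3.3,fy=3.3,interpolation=2)]))
E
```

```text
[ 1.0799537  -0.41642888 -3.64183207] [ 0.49203701 -0.22302725  0.13866182]
```

View pics/c7.png

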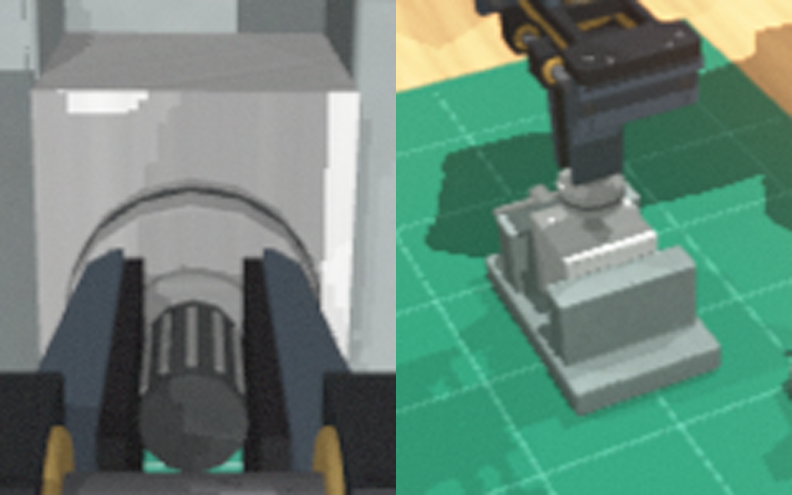

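The rod is in straight at about 31 mm, with no sign of slip in the jaws. Continuing slowly.

>>> move_arm(deltas=[{"x": 0,"y": 0,"z": 0.01,"wx": 0,"wy": 0,"wz": 0},{"x": 0,"y": 0,"z": 0.01,"wx": 0,"wy": 0,"wz": 0},{"x": 0,"y": 0,"z": 0.01,"wx": 0,"wy": 0,"wz": 0}], gripper=255)

```text
t: 12.73
eef_pos: [0.4923, -0.2231, 0.1368]
tool_rot: [-0.001, 3.141, -0.0]
force: [0.3, -0.0, 2.3]
grip_width: 0.015
```

>>> move_arm(deltas=[{"x": 0,"y": 0,"z": 0.01,"wx": 0,"wy": 0,"wz": 0},{"x": 0,"y": 0,"z": 0.01,"wx": 0,"wy": 0,"wz": 0}], gripper=255)

```text
t: 12.9
eef_pos: [0.4923, -0.2232, 0.1352]
tool_rot: [-0.001, 3.141, -0.0]
force: [0.3, 0.4, 2.2]
grip_width: 0.0152
```

>>> move_arm(deltas=[{"x": 0,"y": 0,"z": 0.01,"wx": 0,"wy": 0,"wz": 0},{"x": 0,"y": 0,"z": 0.01,"wx": 0,"wy": 0,"wz": 0}], gripper=255)

```text
t: 13.07
eef_pos: [0.4923, -0.2231, 0.1337]
tool_rot: [-0.001, 3.142, -0.0]
force: [-0.1, -0.2, 1.3]
grip_width: 0.0148
```

>>> move_arm(deltas=[{"x": 0,"y": 0,"z": 0.01,"wx": 0,"wy": 0,"wz": 0},{"x": 0,"y": 0,"z": 0.01,"wx": 0,"wy": 0,"wz": 0}], gripper=255)

```text
t: 13.23
eef_pos: [0.4929, -0.2234, 0.1329]
tool_rot: [-0.001, 3.14, -0.001]
force: [-1.6, 1.3, 19.3]
grip_width: 0.0149
```

>>> move_arm(deltas=[{"x": 0,"y": 0,"z": 0,"wx": 0,"wy": 0,"wz": 0}], gripper=255)

```text
t: 13.32
eef_pos: [0.493, -0.2234, 0.133]
tool_rot: [-0.001, 3.14, -0.001]
force: [-1.3, 0.4, 12.3]
grip_width: 0.015
```

>>> move_arm(deltas=[{"x": 0,"y": 0,"z": 0.003,"wx": 0,"wy": 0,"wz": 0},{"x": 0,"y": 0,"z": 0,"wx": 0,"wy": 0,"wz": 0}], gripper=255)

```text
t: 13.48
eef_pos: [0.4931, -0.2235, 0.133]
tool_rot: [-0.001, 3.14, -0.001]
force: [-1.5, 1.1, 13.6]
grip_width: 0.0152
```

>>> move_arm(deltas=[{"x": 0,"y": 0,"z": 0.003,"wx": 0,"wy": 0,"wz": 0},{"x": 0,"y": 0,"z": 0.003,"wx": 0,"wy": 0,"wz": 0}], gripper=255)

```text
t: 13.65
eef_pos: [0.4933, -0.2236, 0.1329]
tool_rot: [-0.001, 3.14, -0.001]
force: [-1.9, 2.5, 22.6]
grip_width: 0.0151
```

Bottomed: the TCP stayed at 0.1329 while the force rose to 22.6 N, so the depth is about 37 mm. Easing off, then opening to about 31 mm.

>>> move_arm(deltas=[{"x": 0,"y": 0,"z": -0.004,"wx": 0,"wy": 0,"wz": 0},{"x": 0,"y": 0,"z": -0.004,"wx": 0,"wy": 0,"wz": 0},{"x": 0,"y": 0,"z": 0,"wx": 0,"wy": 0,"wz": 0}], gripper=255)

```text
t: 13.9
eef_pos: [0.4929, -0.2234, 0.133]
tool_rot: [-0.001, 3.14, -0.001]
force: [-1.0, -0.1, 12.9]
grip_width: 0.015
```

>>> move_arm(deltas=[{"x": 0,"y": 0,"z": -0.004,"wx": 0,"wy": 0,"wz": 0},{"x": 0,"y": 0,"z": 0,"wx": 0,"wy": 0,"wz": 0}], gripper=255)

```text
t: 14.07
eef_pos: [0.4928, -0.2234, 0.1331]
tool_rot: [-0.001, 3.141, -0.001]
force: [-0.5, 0.1, 10.5]
grip_width: 0.0151
```

>>> move_arm(deltas=[{"x": 0,"y": 0,"z": 0,"wx": 0,"wy": 0,"wz": 0},{"x": 0,"y": 0,"z": 0,"wx": 0,"wy": 0,"wz": 0},{"x": 0,"y": 0,"z": 0,"wx": 0,"wy": 0,"wz": 0},{"x": 0,"y": 0,"z": 0,"wx": 0,"wy": 0,"wz": 0},{"x": 0,"y": 0,"z": 0,"wx": 0,"wy": 0,"wz": 0}], gripper=168)

```text
t: 14.48
eef_pos: [0.4921, -0.223, 0.1323]
tool_rot: [0.001, -3.141, -0.0]
force: [-0.6, -0.2, 0.4]
grip_width: 0.0307
```

```bash
python3 - <<'E'
from h import *
p=snap('wrist','w8');s=snap('scene','s8')
o=env.observe();print(o['t'],o['force'],o['eef_pos'],o['tool_rot'],o['grip_width'])
cv2.imwrite('pics/c8.png',cv2.hconcat([cv2.resize(p['pixels'][150:300,260:380],None,fx=3.3,fy=3.3,interpolation=2),cv2.resize(s['pixels'][40:190,235:355],None,fx=3.3,fy=3.3,interpolation=2)]))
E
```

```text
14.5833 [-0.6277233  -0.71641508  0.27806422] [ 0.4921636  -0.22308161  0.13233883] [ 1.25546171e-03 -3.14134021e+00 -1.51028099e-04] 0.03113515879206354
```

View pics/c8.png

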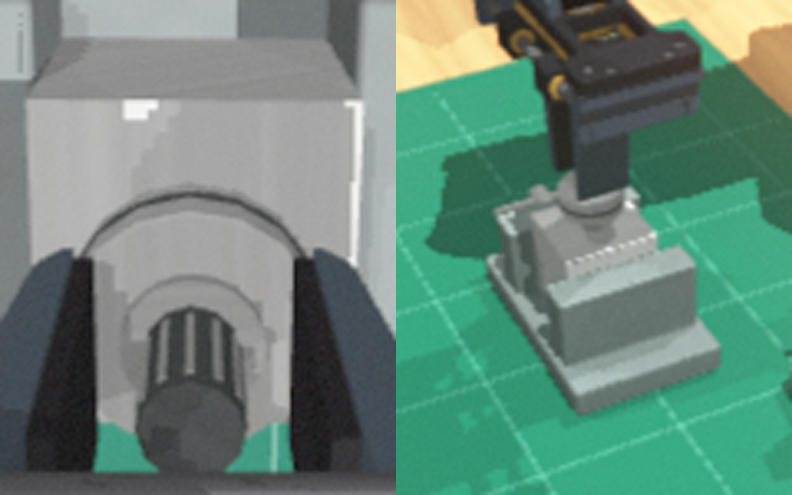

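>>> move_arm(deltas=[{"x": 0,"y": 0,"z": 0.015,"wx": 0,"wy": 0,"wz": 0},{"x": 0,"y": 0,"z": 0.015,"wx": 0,"wy": 0,"wz": 0},{"x": 0,"y": 0,"z": 0.015,"wx": 0,"wy": 0,"wz": 0},{"x": 0,"y": 0,"z": 0.015,"wx": 0,"wy": 0,"wz": 0},{"x": 0,"y": 0,"z": 0.015,"wx": 0,"wy": 0,"wz": 0},{"x": 0,"y": 0,"z": 0.012,"wx": 0,"wy": 0,"wz": 0},{"x": 0,"y": 0,"z": 0.012,"wx": 0,"wy": 0,"wz": 0},{"x": 0,"y": 0,"z": 0.012,"wx": 0,"wy": 0,"wz": 0}], gripper=168)

```text
t: 15.25
eef_pos: [0.4923, -0.2231, 0.1241]
tool_rot: [-0.001, 3.142, 0.0]
force: [-0.7, 0.8, 2.8]
grip_width: 0.0309
```

>>> move_arm(deltas=[{"x": 0,"y": 0,"z": 0.012,"wx": 0,"wy": 0,"wz": 0},{"x": 0,"y": 0,"z": 0.012,"wx": 0,"wy": 0,"wz": 0},{"x": 0,"y": 0,"z": 0.012,"wx": 0,"wy": 0,"wz": 0}], gripper=168)

```text
t: 15.5
eef_pos: [0.4923, -0.2231, 0.1214]
tool_rot: [-0.001, 3.142, 0.0]
force: [-0.5, 0.5, 3.0]
grip_width: 0.0309
```

Pushing the collar now against about 3 N.

>>> move_arm(deltas=[{"x": 0,"y": 0,"z": 0.012,"wx": 0,"wy": 0,"wz": 0},{"x": 0,"y": 0,"z": 0.012,"wx": 0,"wy": 0,"wz": 0},{"x": 0,"y": 0,"z": 0.012,"wx": 0,"wy": 0,"wz": 0},{"x": 0,"y": 0,"z": 0.012,"wx": 0,"wy": 0,"wz": 0},{"x": 0,"y": 0,"z": 0.012,"wx": 0,"wy": 0,"wz": 0},{"x": 0,"y": 0,"z": 0.012,"wx": 0,"wy": 0,"wz": 0}], gripper=168)

```text
t: 16.0
eef_pos: [0.4923, -0.2231, 0.1159]
tool_rot: [-0.001, 3.142, 0.0]
force: [0.0, 1.7, 2.7]
grip_width: 0.0312
```

>>> move_arm(deltas=[{"x": 0,"y": 0,"z": 0.01,"wx": 0,"wy": 0,"wz": 0},{"x": 0,"y": 0,"z": 0.01,"wx": 0,"wy": 0,"wz": 0}], gripper=168)

```text
t: 16.17
eef_pos: [0.4922, -0.2231, 0.1144]
tool_rot: [0.001, -3.142, -0.0]
force: [0.8, 0.7, 2.8]
grip_width: 0.0314
```

>>> move_arm(deltas=[{"x": 0,"y": 0,"z": 0.008,"wx": 0,"wy": 0,"wz": 0},{"x": 0,"y": 0,"z": 0.008,"wx": 0,"wy": 0,"wz": 0}], gripper=168)

```text
t: 16.33
eef_pos: [0.4923, -0.2231, 0.1133]
tool_rot: [0.001, -3.142, -0.0]
force: [0.3, 1.3, 2.5]
grip_width: 0.0314
```

>>> move_arm(deltas=[{"x": 0,"y": 0,"z": 0.008,"wx": 0,"wy": 0,"wz": 0},{"x": 0,"y": 0,"z": 0.008,"wx": 0,"wy": 0,"wz": 0}], gripper=168)

```text
t: 16.5
eef_pos: [0.4922, -0.2231, 0.1122]
tool_rot: [0.001, -3.141, -0.0]
force: [-5.8, 4.7, 19.4]
grip_width: 0.031
```

>>> move_arm(deltas=[{"x": 0,"y": 0,"z": 0.006,"wx": 0,"wy": 0,"wz": 0}], gripper=168)

```text
t: 16.58
eef_pos: [0.4923, -0.2231, 0.1122]
tool_rot: [0.001, -3.141, -0.0]
force: [-8.3, 5.8, 23.0]
grip_width: 0.031
```

Collar seated: stopped at TCP 0.1122 (expected 0.112) and the force rose to 23 N. Withdrawing.

>>> move_arm(deltas=[{"x": 0,"y": 0,"z": -0.01,"wx": 0,"wy": 0,"wz": 0},{"x": 0,"y": 0,"z": -0.015,"wx": 0,"wy": 0,"wz": 0},{"x": 0,"y": 0,"z": -0.02,"wx": 0,"wy": 0,"wz": 0},{"x": 0,"y": 0,"z": 0,"wx": 0,"wy": 0,"wz": 0}], gripper=168)

```text
t: 16.92
eef_pos: [0.4924, -0.2232, 0.1152]
tool_rot: [-0.001, 3.141, -0.0]
force: [0.4, 0.2, -0.1]
grip_width: 0.0313
```

>>> move_arm(deltas=[{"x": 0,"y": 0,"z": 0,"wx": 0,"wy": 0,"wz": 0},{"x": 0,"y": 0,"z": 0,"wx": 0,"wy": 0,"wz": 0},{"x": 0,"y": 0,"z": -0.05,"wx": 0,"wy": 0,"wz": 0},{"x": 0,"y": 0,"z": -0.1,"wx": 0,"wy": 0,"wz": 0},{"x": 0,"y": 0,"z": -0.15,"wx": 0,"wy": 0,"wz": 0},{"x": 0,"y": 0,"z": -0.2,"wx": 0,"wy": 0,"wz": 0},{"x": 0,"y": 0,"z": -0.25,"wx": 0,"wy": 0,"wz": 0},{"x": 0,"y": 0,"z": -0.25,"wx": 0,"wy": 0,"wz": 0},{"x": 0,"y": 0,"z": -0.25,"wx": 0,"wy": 0,"wz": 0},{"x": 0,"y": 0,"z": -0.25,"wx": 0,"wy": 0,"wz": 0},{"x": 0,"y": 0,"z": 0,"wx": 0,"wy": 0,"wz": 0}], gripper=130)

```text
t: 17.83
eef_pos: [0.4939, -0.2239, 0.2323]
tool_rot: [-0.001, 3.136, -0.004]
force: [0.8, 0.4, 1.2]
grip_width: 0.0447
```

```bash
python3 - <<'E'
from h import *
p=snap('wrist','w9');s=snap('scene','s9')
o=env.observe();print(o['t'],o['force'],o['eef_pos'],o['grip_width'])
K=p['K'];u0,u1,v0,v1=280,360,150,235
vv,uu=np.mgrid[v0:v1,u0:u1];z=p['range_z'][v0:v1,u0:u1].ravel()
X=(np.stack([(uu.ravel()-K[0,2])/K[0,0]*z,(vv.ravel()-K[1,2])/K[1,1]*z,z],1)-p['t'])@p['R']
r=np.hypot(X[:,0]-.4922,X[:,1]+.2231)
for n,a,b in(('knob',0,.006),('guard',.0095,.011),('collar',.014,.020),('block',.025,.029)):
    m=(r<b)&(r>a)&(X[:,2]>.07)&(X[:,2]<.2); 
    q=X[m]; print(n,m.sum(),np.percentile(q[:,2],[10,50,90,98]))
m=(r>.014)&(r<.020)&(X[:,2]>.09)&(X[:,2]<.11);A=np.c_[X[m][:,:2]-[.4922,-.2231],np.ones(m.sum())]
print('collar plane',np.linalg.lstsq(A,X[m][:,2],rcond=None)[0])
cv2.imwrite('pics/c9.png',cv2.hconcat([cv2.resize(p['pixels'][130:280,260:380],None,fx=3.3,fy=3.3,interpolation=2),cv2.resize(s['pixels'][40:190,235:355],None,fx=3.3,fy=3.3,interpolation=2)]))
E
```

```text
17.9333 [ 0.05610417 -0.8458011  -0.61766765] [ 0.49261187 -0.22325689  0.22881638] 0.04462324181874883
knob 198 [0.14565553 0.14636523 0.14718546 0.14773217]
guard 149 [0.0998073  0.11898219 0.12037986 0.12078408]
collar 653 [0.09945692 0.10029493 0.10118711 0.1017713 ]
block 690 [0.08344824 0.08430839 0.08518333 0.0857925 ]
collar plane [-0.00042966 -0.00306655  0.10030381]
```

View pics/c9.png

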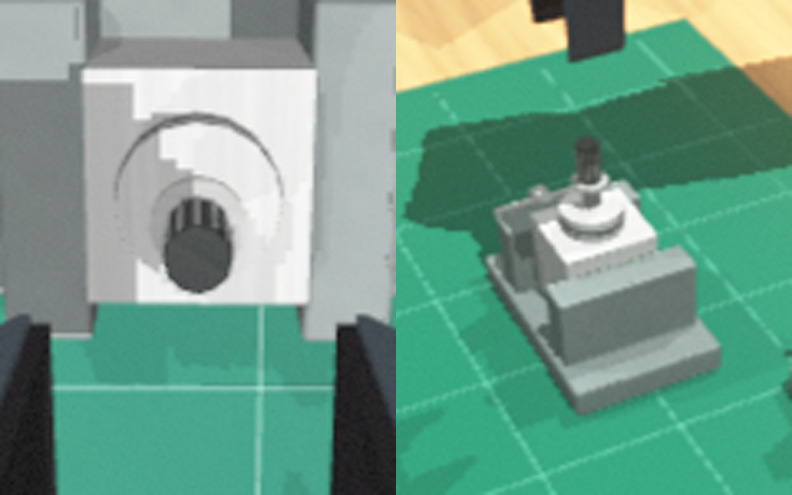

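View pics/s9.png

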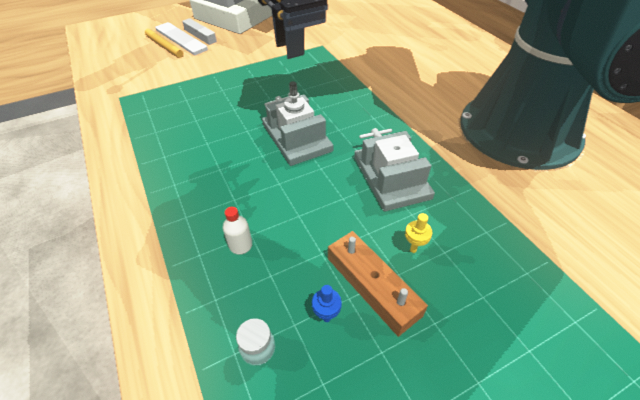

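The collar top is 16.0 mm above the block face and flat. The knob top is 62.1 mm above the face, which puts the rod at about 36.9 mm deep; bottoming out gave about 37.1 mm. Everything else looks where it was.

```bash
python3 -c "
from cell import env
print(env.close_job())"
```

```text
the job is handed in; nothing more can be done
None
```

The gauge now stands in the hole of the far block, bottomed out, with its collar set flat on the block's top face. I handed the job in at about 18 s of the 48 s allowed.

- **Insertion:** I took the steel gauge from the rack's middle hole and fed the rod down at about 9 mm/s. It stopped at about 37 mm deep. Pressing up to 22.6 N moved it no further, so I took that as the bottom.
- **Collar:** I pushed it down with the fingertips either side of the guard, against about 3 N. It seated where expected, with a brief peak of 23 N.
- **Last checks:** The collar top is 16.0 mm above the block face, which matches the collar's height, and it lies within about 0.2° of flat. The knob height puts the rod 36.9 mm deep, in agreement with the press. Everything else looks undisturbed in the scene picture, and the robot was touching nothing.
- **Failures and disagreements:** My first two move calls were refused because the rows left out some keys, and nothing moved. The scene and top cameras disagreed by about 7 mm, so I aligned with the wrist camera. The force readings were noisy by 1–2 N, and more when the arm stood still.

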